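# Bring a trolley wheel's valve to the top

### The arm

A 6-joint arm with a two-finger parallel gripper is mounted at the origin on the work surface. World frame = base frame: x ahead of the robot, y to its left, z up, the work surface at z = 0. Lengths are in m, angles in rad, forces in N, time in s.
With the tool pointing down it reaches from about 0.35 to 0.85 m from the base axis. Payload 8.1 kg.
Tool frame: the origin (TCP) lies at the very end of the fingers, on their centre line; the grasp point (between the pads) lies 19 mm behind it; z points along the fingers, y is the direction in which the jaws open and shut (so a half turn about z gives the same grasp; the last joint's range is limited). The gripper opens to 85 mm and grips with 20 to 120 N. Pads are 22 mm wide; open, the fingers measure 114 mm over their backs; the gripper's body (76 mm by 85 mm) begins 54 mm behind the grasp point. The pads swing forward as they close: fully open they stand 13 mm farther back than shut.
Start: joints at [1.097, 0.13, 1.488, -0, 1.523, -0.085], TCP at [0.227, 0.555, 0.231] pointing down, gripper open.
Joint ranges: [-2.96, 2.96], [-0.89, 2.26], [0.02, 2.5], [-1.34, 4.48], [0, 2.73], [-2.66, 2.66]. Speed limits (rad/s): [2.39, 2.39, 2.79, 3.14, 3.14, 3.14].

### API

Orientations are given as a rotation vector (axis times angle).
In Python, from cell import arm, eyes gives the robot as it stands. The module is installed in compiled form; this text tells all that it offers.
- The arm moves only by the tool apply_moves, never from a script. Its argument "commands" is a list of rows, each a list of 4 numbers: the shift along the tool's x, y, z in cm, then the turn about the tool's z in degrees. In form: [[dx, dy, dz, spin], ...]. A call has 1 to 10 rows; each row shifts and turns the commanded pose from where the row before left it, along the tool's axes as they then stand; what a row does not reach is not made up. A row lasts 1/10 s, in which the tool goes at most 50 mm and 8.59 degrees, less where a joint would pass 70% of its speed; a pose out of reach is approached as far as the arm can. A call is refused whole if a number of a shift passes 5 or a number of a turn 8.59, either way. A call with a gripper value outside its range is refused whole. "grip" is the finger opening in cm, from 0 to 8.54, set as the call begins (left out, the last holds). The fingers move at their own pace and stop on an object; the grip force is fixed at half the most. Time passes only in rows, so rows that do not move let the fingers close. It gives the time, the measured TCP pose, the force and the opening at its end, in the units of the state.
- arm.sense(): the state, without advancing time (a new reading comes with each control period).
- eyes.snapshot(name): name is "side" or "top"; returns a dict with "pixels" (480x640x3 uint8, blue, green, red), "K" (3x3 intrinsics, pixels), "k1" (the pictures are not rectified: a ray, as slopes to the right and down, at radius r is drawn at 1 + k1 r^2 times it, then the intrinsics apply), "pose" (4x4, takes a point from camera to world coordinates). Camera axes: x right, y up, looking along -z (the intrinsics and any distortion apply to the point x, -y, -z); pixel columns grow to the right and rows downward; lengths in m; the calibration is good to about 2 mm. A picture is of the moment at which its call begins. There is no depth.
- arm.close_job(): hands the job in, once; it reports no verdict.
Trained networks look in a picture, given as the dict that the camera call returned (one of the last four; its "shot" number tells which), for a name from the list of things; names that differ only in an ending like _2 or _b are one class to them, and where a whole thing is asked for, a point or a joint stands for the part that bears it (a point fixed in the world has none). Each returns a list of dicts, best first, with "conf" (0 to 1); they miss things now and then, are a little off and sometimes report something else, mostly with a low value. They report only what shows in the picture. A call takes as long as a camera call.
- eyes.spot_in(target, picture): "xyz" ([x, y, z] in m, in the coordinates of the camera as it stood for that picture, good to about 4 mm: the middle of the surface that is visible of it).
- eyes.outline_of(target, picture): "region" (480x640 bool, what is visible of it).
- eyes.place_of(target, picture): "xyz" ([x, y, z] in m, in the coordinates of the camera as it stood for that picture, good to about 4 mm: a listed point, or the origin of a listed thing).
The state is a dict: "clock": time; "q": joint angles; "joint_vel": joint speeds; "tau": joint torques, N m; "tool_pos": TCP position; "ee_rot": TCP orientation; "contact_force": force on the tool from outside, world axes, zero at the start; "torque": the same for the moment, N m; "opening": finger opening in m.
Only numpy, scipy, OpenCV 4.12 (cv2) and the standard library are available. Lean on these libraries where they do the work, as an engineer would, in place of code of your own. Each camera call takes 0.05 s, during which the arm holds its last target.

### The job

The basket trolley's wheel is on the bench stand and has to be pumped up: turn it until its valve stem is at the very top of the wheel, in line with the yellow pointer of the stand, and leave it there at rest. Turn it by pushing its spokes gently with the fingertips, one after another; do not push on the tyre or the valve, and do not pinch the wheel. Leave the can, the oil bottle and the wrench where they are.

Things in the scene. Friction and masses are not known exactly. Their poses are not given: they have to be found in the camera images.
- stand: Blue steel wheel stand, fixed to the bench, turned up to 0.3 rad about the vertical. Origin on the bench straight below the hub centre; x points away from the robot along its 260 x 260 x 14 base plate, y left, z up. The wheel leans back 45 degrees: its plane holds the stand's y axis and the upslope direction (0.707, 0, 0.707); its front face looks along (-0.707, 0, 0.707), to the robot and up.
- cap (a point): Front end of the blue bearing cap (44 mm diameter), on the axle 47 mm in front of the wheel's mid plane. From it three 12 mm round blue cage bars run outwards in front of the wheel, at 70 degrees left and right of the top and at the very bottom, 30 to 42 mm in front of the mid plane, to 170 mm from the axle, then back around the tyre. A finger cannot pass them: take it out and put it in behind the next spoke.
- pointer (a point): Yellow T-shaped pointer of the stand at the very top, in the wheel's mid plane just outside the tyre; this point is 178 mm up the slope from the hub centre.
- hub (a point): Centre of the wheel, on its axle and in its mid plane, 185 mm above the bench.
- wheel (a joint): Angle of the wheel in rad: 0 (or any multiple of 2 pi) when the valve is at the very top; grows as the wheel turns anticlockwise seen from the front (the robot's side), so at +1.57 the valve is at the stand's left (+y). It turns freely either way past full turns. The axle drags by about 0.16 N m: the wheel stays where it is left, and about 3 N at mid-spoke turns it; meet the spokes slowly.
- valve (a point): Valve: an 8 mm brass stem with an 11 mm red cap inside the rim, pointing at the hub, 83 to 104 mm from the axle, in the mid plane; this point is 94 mm from the axle. It stands midway between two spokes, and a yellow dot of 18 mm on each side of the tyre marks its place.
- spoke (a point): Mid-plane centre line of one spoke, 65 mm from the axle. Five straight white spokes, 12 mm wide, 14 mm deep (7 mm either side of the mid plane), run from the grey hub (52 mm diameter) to a white rim (208 mm inner diameter, 34 mm wide), at 36 (this one), 108, 180, 252 and 324 degrees anticlockwise from the valve. Around the rim is a black tyre, 304 mm outer diameter, 42 mm thick.
- can: Empty open tin can, 74 mm diameter, 110 mm tall, standing beside the stand; origin under its centre. To be left alone.
- oiler: Yellow oil bottle with a red cap, 60 mm diameter, 130 mm tall, standing beside the stand; origin under its centre. To be left alone.
- wrench: Steel wrench, 160 mm long, lying on the bench beside the stand; origin under its middle. To be left alone.

How it is judged:
By the outcome, as a careful person would: the job done as asked, in the order asked, and still so for the second after the job is handed in, with the robot touching nothing.
It also fails if it takes over 58 s, if anything falls off the work surface, if the arm or the gripper's body presses on something with over 40 N, if the wrist force passes 120 N, or if a joint passes its speed limit or range.

## Working session

There is one attempt and no reset: what is moved stays moved. The work goes in short steps, Python scripts to look and compute and a tool call to move; the robot and the scene stay as the last step left them, time stands still between calls to the robot, and variables do not carry over. Pictures are saved under pics/ and viewed, and the job is handed in when it is done.

Besides the shell and the picture viewer there is one more tool, called after "Call:" as name(argument=value, ...), one argument or row to a line, values as JSON. apply_moves: Moves the arm, as the interface text tells. Its arguments: {"type":"object","properties":{"commands":{"type":"array","items":{"type":"array","items":{"type":"number"}}},"grip":{"type":"number"}},"required":["commands"]}

```bash
mkdir -p pics; cat > h.py <<'E'
import numpy as np, cv2
from cell import arm, eyes
from scipy.spatial.transform import Rotation as R
def w(p,pic): 
    P=pic["pose"]; return P[:3,:3]@np.array(p)+P[:3,3]
def proj(X,pic):
    P=pic["pose"]; c=P[:3,:3].T@(np.array(X)-P[:3,3]); a=np.array([c[0]/-c[2],-c[1]/-c[2]])
    a=a*(1+pic["k1"]*(a@a)); K=pic["K"]; return K[:2,:2]@a+K[:2,2]
E
python3 - <<'E'
from h import *
s=arm.sense(); print({k:np.round(v,3) for k,v in s.items()})
for n in ["side","top"]:
    p=eyes.snapshot(n); cv2.imwrite(f"pics/{n}0.png",p["pixels"]); print(n,np.round(p["pose"],3).tolist(),p["k1"])
    for t in ["stand","cap","pointer","hub","valve","spoke","can","oiler","wrench"]:
        print(t,[(np.round(w(d["xyz"],p),3).tolist(),round(d["conf"],2)) for d in eyes.place_of(t,p)][:6])
print(arm.sense()["clock"])
E
```

```text
{'clock': np.float64(0.0), 'q': array([ 1.097,  0.131,  1.489,  0.   ,  1.523, -0.085]), 'joint_vel': array([0.   , 0.   , 0.003, 0.001, 0.   , 0.002]), 'tau': array([ 3.0000e-03, -5.6937e+01, -5.0058e+01,  0.0000e+00,  1.4000e-02,
       -0.0000e+00]), 'tool_pos': array([0.227, 0.555, 0.23 ]), 'ee_rot': array([-6.070e-01, -3.082e+00,  3.000e-03]), 'contact_force': array([ 0.541, -1.299,  0.024]), 'torque': array([ 0.023,  0.005, -0.021]), 'opening': np.float64(0.085)}
side [[0.9, 0.326, -0.29, 0.336], [-0.436, 0.698, -0.568, -0.556], [0.017, 0.638, 0.77, 0.985], [0.0, 0.0, 0.0, 1.0]] -0.09361837235481545
stand [([0.595, -0.025, 0.003], 0.96)]
cap [([0.562, -0.022, 0.217], 0.91)]
pointer [([0.722, -0.048, 0.309], 0.86)]
hub [([0.594, -0.02, 0.186], 0.89)]
valve [([0.539, -0.088, 0.141], 0.78)]
spoke [([0.58, -0.083, 0.174], 0.73)]
can [([0.494, -0.269, -0.003], 0.56), ([0.563, -0.018, 0.217], 0.43)]
oiler [([0.567, 0.242, 0.003], 0.85)]
wrench []
top [[-0.03, 0.989, -0.145, 0.49], [-1.0, -0.028, 0.011, 0.039], [0.006, 0.145, 0.989, 1.006], [0.0, 0.0, 0.0, 1.0]] -0.02007458650106148
stand [([0.596, -0.025, 0.004], 0.58)]
cap [([0.567, -0.016, 0.22], 0.6)]
pointer [([0.721, -0.045, 0.31], 0.8)]
hub [([0.597, -0.021, 0.182], 0.6), ([0.564, -0.014, 0.217], 0.29)]
valve [([0.54, -0.086, 0.139], 0.61)]
spoke [([0.579, -0.082, 0.18], 0.68)]
can [([0.499, -0.269, 0.001], 0.82)]
oiler [([0.572, 0.237, 0.003], 0.69)]
wrench [([0.578, -0.083, 0.179], 0.62), ([0.806, 0.196, -0.002], 0.61)]
1.0
```

View pics/side0.png

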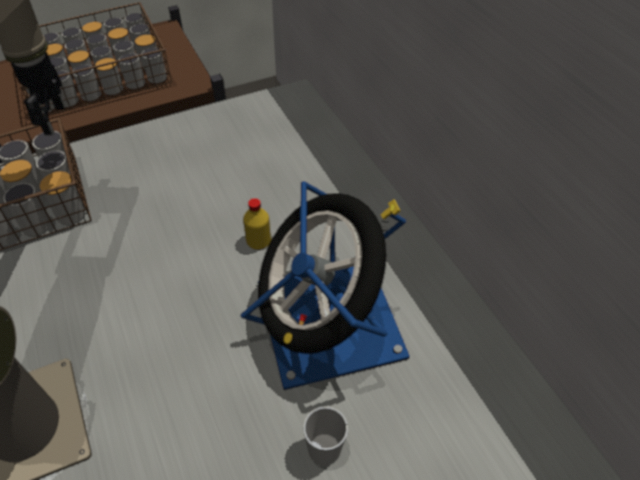

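View pics/top0.png

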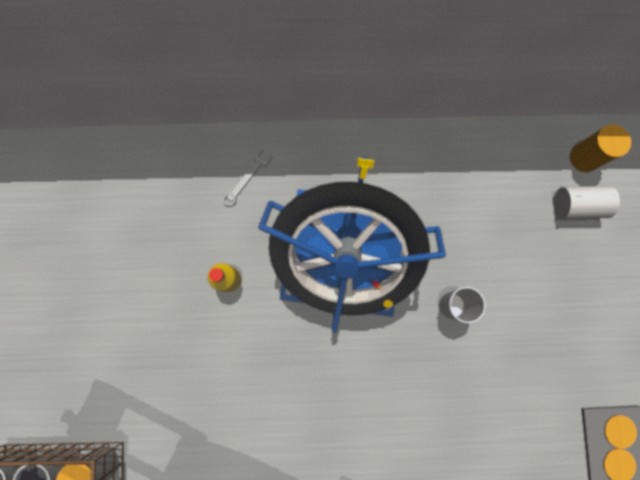

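The side view shows the wheel with the valve low on the right (red cap at 302,320; yellow dot at 288,338) and the pointer at (390,210). In the top view the dot is at (388,303), the pointer at (366,162), the can at (466,304), the oiler at (223,277) and the wrench at (245,180). I'll fit the stand pose and wheel angle from these.

```bash
cat >> h.py <<'E'
from scipy.optimize import least_squares
from scipy.ndimage import label
s2=2**-.5
def frame(hx,hy,yaw):
    c,s=np.cos(yaw),np.sin(yaw); Rz=np.array([[c,-s,0],[s,c,0],[0,0,1]])
    u=Rz@[s2,0,s2]; n=Rz@[-s2,0,s2]; y=Rz@[0,1,0]; return np.array([hx,hy,.185]),y,u,n
def pt(f,phi,r,nn=0):
    h,y,u,n=f; return h+r*(np.sin(phi)*y+np.cos(phi)*u)+nn*n
def yellow(p):
    hsv=cv2.cvtColor(p["pixels"],cv2.COLOR_BGR2HSV); m=cv2.inRange(hsv,(22,140,90),(35,255,255))
    k,_,st,ce=cv2.connectedComponentsWithStats(m); return [(st[i,4],np.round(ce[i],1).tolist()) for i in range(1,k) if st[i,4]>8]
def ray(px,p):
    K=p["K"]; d=cv2.undistortPoints(np.array([[px]],float),K,np.array([p["k1"],0,0,0,0.]))[0,0]
    P=p["pose"]; v=P[:3,:3]@np.array([d[0],-d[1],-1]); return P[:3,3],v/np.linalg.norm(v)
def tri(a,b):
    (o,v),(q,t)=a,b; A=np.stack([v,-t],1); x=np.linalg.lstsq(A,q-o,rcond=None)[0]
    A1,B1=o+v*x[0],q+t*x[1]; return (A1+B1)/2,np.linalg.norm(A1-B1)
E
python3 - <<'E'
from h import *
obs=[];
for k in range(2):
  for n in ["side","top"]:
    p=eyes.snapshot(n)
    if k==0: print(n,yellow(p)); 
    for t in ["stand","cap","pointer","hub","valve"]:
        L=eyes.place_of(t,p)
        if L and L[0]["conf"]>.4: obs.append((t,w(L[0]["xyz"],p)))
def res(x):
    f=frame(*x[:3]); h,y,u,n=f; M=dict(stand=h*[1,1,0],cap=h+.047*n,pointer=h+.178*u,hub=h,valve=pt(f,x[3],.094))
    return np.concatenate([M[t]-o for t,o in obs])
r=least_squares(res,[.595,-.02,-.2,-2.24],loss="soft_l1",f_scale=.004); print(np.round(r.x,4))
for (t,o),e in zip(obs,r.fun.reshape(-1,3)*1000 if len(r.fun)==3*len(obs) else []): print(t,np.round(e,1))
T=arm.sense(); print(np.round(R.from_rotvec(T["ee_rot"]).as_matrix(),3).tolist(),T["clock"])
E
```

```text
side [(np.int32(158), [390.7, 208.7]), (np.int32(326), [256.7, 219.0]), (np.int32(62), [287.5, 337.5])]
top [(np.int32(207), [364.4, 165.9]), (np.int32(375), [225.3, 277.3]), (np.int32(67), [387.5, 303.2])]
[ 0.5959 -0.0234 -0.1831 -2.3124]
stand [ 1.7  1.7 -0.6]
cap [ 3.3  0.5 -2.1]
pointer [-0.7  2.2 -4. ]
hub [ 1.1 -3.2  0.7]
valve [-1.   0.6  0.6]
stand [-1.9  0.3 -1. ]
cap [-3.9 -3.5 -4. ]
pointer [-0.3 -5.2  2.3]
hub [-3.8 -2.4  0.8]
valve [0.9 1.5 2.1]
stand [ 2.6  3.6 -1.2]
cap [ 2.2  1.2 -0.8]
pointer [-1.1  1.1 -0.9]
hub [-1.1 -1.9  1.9]
valve [ 47.5 184.7 139.2]
stand [-0.1 -0.7 -0.3]
cap [-4.9 -3.8 -3.8]
pointer [ 2.1  0.2 -2.8]
hub [-1.3 -0.2  2.4]
valve [-0.2  0.2 -0.1]
[[-0.925, 0.379, 0.0], [0.379, 0.925, -0.0], [-0.0, -0.0, -1.0]] 2.2
```

```bash
python3 - <<'E'
from h import *
a=eyes.snapshot("side"); b=eyes.snapshot("top")
for nm,pa,pb in [("dot",(287.5,337.5),(387.5,303.2)),("ptr",(390.7,208.7),(364.4,165.9))]:
    X,e=tri(ray(pa,a),ray(pb,b)); print(nm,np.round(X,4),"gap",round(e,4))
    for yaw in (-.15,-.183,-.22):
        f=frame(.5959,-.0234,yaw); d=X-f[0]; print(yaw,"y,u,n",np.round([d@f[1],d@f[2],d@f[3]],4),"phi",np.degrees(np.arctan2(d@f[1],d@f[2])))
# overlay
f=frame(.5959,-.0234,-.183)
for nm,p in (("side",a),("top",b)):
    im=p["pixels"].copy()
    for r,n in((.104,.017),(.152,0)):
        for t in np.linspace(0,6.28,90): cv2.circle(im,tuple(int(v) for v in proj(pt(f,t,r,n),p)),0,(0,255,0),-1)
    for k in range(5):
        q=-2.25+np.radians(36+72*k)
        cv2.line(im,*[tuple(int(v) for v in proj(pt(f,q,r,.007),p)) for r in(.026,.104)],(0,0,255),1)
    for X in (pt(f,0,.178),pt(f,0,0,.047)): cv2.circle(im,tuple(int(v) for v in proj(X,p)),2,(255,0,255),-1)
    c=(320,270) if nm=="side" else (350,240)
    cv2.imwrite(f"pics/ov_{nm}.png",cv2.resize(im[c[1]-110:c[1]+110,c[0]-110:c[0]+110],(590,590)))
E
python3 -c "
import cv2,numpy as np
a=cv2.imread('pics/ov_side.png');b=cv2.imread('pics/ov_top.png')
cv2.imwrite('pics/ov.png',cv2.resize(np.hstack([a,b]),(800,400)))"
```

```text
dot [ 0.5028 -0.1019  0.1351] gap 0.0016
-0.15 y,u,n [-0.0915 -0.0921  0.0215] phi -135.16473780066946
-0.183 y,u,n [-0.0941 -0.0899  0.0194] phi -133.6805944176497
-0.22 y,u,n [-0.0969 -0.0874  0.0169] phi -132.03986217278924
ptr [ 0.724  -0.0464  0.3161] gap 0.0019
-0.15 y,u,n [-0.0036  0.1847  0.0007] phi -1.1009549077391474
-0.183 y,u,n [0.0007 0.1848 0.0007] phi 0.23091590025596276
-0.22 y,u,n [0.0056 0.1847 0.0008] phi 1.7240420016315752
```

View pics/ov.png

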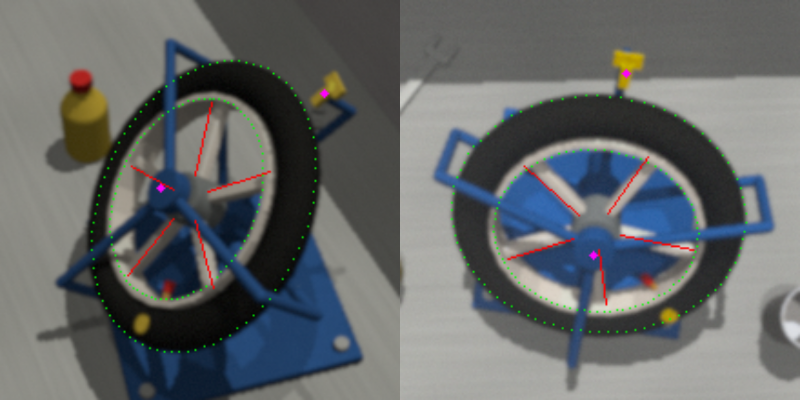

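```bash
cat > sim.py <<'E'
from h import *
F=frame(.5959,-.0234,-.183)
def pts(y0,u0,n0,hx=.011,hy=.0145,L=.073):
    # finger box vertical above tip; tip in (y,u,n)
    X,Y,Z=np.meshgrid(np.linspace(-hx,hx,9),np.linspace(-hy,hy,9),np.linspace(0,L,100),indexing='ij')
    return y0+Y.ravel(),u0+(X.ravel()+Z.ravel())*s2,n0+(Z.ravel()-X.ravel())*s2
def info(y0,u0,n0):
    y,u,n=pts(y0,u0,n0); r=np.hypot(y,u); ph=np.arctan2(y,u)
    m=(abs(n)<.007)&(r<.104)&(r>.02); a=np.arcsin(.006/np.maximum(r,.02))
    lead=np.degrees((ph+a)[m].max()); trail=np.degrees((ph-a)[m].min())
    mc=(n>.028)&(n<.044); bar=1
    for b in (70,-70):
        b=np.radians(b); d=np.abs(y*np.cos(b)-u*np.sin(b)); al=y*np.sin(b)+u*np.cos(b)
        g=mc&(al>0); bar=min(bar,np.hypot(d,np.maximum(0,abs(n-.036)-0))[g].min()-.006)
    tyre=lambda y,u,n:(np.hypot(np.hypot(y,u)-.131,n).min()-.021)
    rim=(.104-r[abs(n)<.017]).min(); hub=(r[n<.047]-.026).min()
    by,bu,bn=pts(y0,u0,n0,.038,.0425,.2); k=(bu+bn-(u0+n0))*s2>.0729
    z0=u0+.073*s2
    body=tyre(by[k],bu[k],bn[k])
    g=(abs(n)<.0115)
    return dict(lead=round(lead,1),trail=round(trail,1),mm=np.round(np.array([bar,tyre(y,u,n),rim,hub,body])*1000,1),rmax=round(r[g].max()*1000))
def world(y0,u0,n0): return F[0]+y0*F[1]+u0*F[2]+n0*F[3]
E
python3 - <<'E'
from sim import *
for u0 in (.030,.035,.040,.045,.05):
  for n0 in (-.004,-.008):
    print(u0,n0); 
    for y0 in (-.055,-.045,-.035,-.02,0,.02,.035,.045,.055): print("  ",y0,info(y0,u0,n0))
E
```

```text
0.03 -0.004Traceback (most recent call last):
  File "<stdin>", line 5, in <module>
  File "sim.py", line 14, in info
    g=mc&(al>0); bar=min(bar,np.hypot(d,np.maximum(0,abs(n-.036)-0))[g].min()-.006)
                             ~~~~~~~~~~~~~~~~~~~~~~~~~~~~~~~~~~~~~~~~~~~~~~^^
    return umr_minimum(a, axis, None, out, keepdims, initial, where)
ValueError: zero-size array to reduction operation minimum which has no identity
```

```bash
sed -i 's/\[g\].min()-.006/[g].min(initial=1)-.006/' sim.py; python3 - <<'E'
from sim import *
for u0 in (.030,.035,.040,.045,.05):
  for n0 in (-.004,-.008):
    print(u0,n0); 
    for y0 in (-.055,-.045,-.035,-.02,0,.02,.035,.045,.055): i=info(y0,u0,n0); print("  ",y0,*i.values())
E
```

```text
0.03 -0.004
   -0.055 -30.7 -77.0 [15.6 17.2  7.8 20.2  1.1] 92
   -0.045 -23.0 -74.9 [18.8 22.4 14.8 11.7  1.2] 85
   -0.035 -14.2 -72.2 [22.1 26.9 21.1  4.2  1.1] 78
   -0.02 1.3 -65.6 [27.  31.9 29.1 -3.1  1.5] 70
   0 46.2 -46.2 [33.7 35.8 36.  -3.8  4.7] 62
   0.02 65.6 -1.3 [27.  31.9 29.1 -3.1  1.5] 70
   0.035 72.2 14.2 [22.1 26.9 21.1  4.2  1.1] 78
   0.045 74.9 23.0 [18.8 22.4 14.8 11.7  1.2] 85
   0.055 77.0 30.7 [15.6 17.2  7.8 20.2  1.1] 92
0.03 -0.008
   -0.055 -29.2 -77.0 [19.2 14.9  5.3 20.2 -2.8] 95
   -0.045 -21.8 -74.9 [22.5 20.  12.  11.7 -2.8] 88
   -0.035 -13.4 -72.2 [25.8 24.3 18.2  4.2 -2.8] 82
   -0.02 1.3 -65.6 [30.8 29.2 25.9 -3.1 -2.4] 73
   0 46.2 -46.2 [37.5 33.  32.4 -3.8  1.4] 66
   0.02 65.6 -1.3 [30.8 29.2 25.9 -3.1 -2.4] 73
   0.035 72.2 13.4 [25.8 24.3 18.2  4.2 -2.8] 82
   0.045 74.9 21.8 [22.5 20.  12.  11.7 -2.8] 88
   0.055 77.0 29.2 [19.2 14.9  5.3 20.2 -2.8] 95
0.035 -0.004
   -0.055 -28.7 -73.2 [20.  14.3  4.3 22.8  1. ] 96
   -0.045 -21.3 -70.7 [23.3 19.3 11.  14.9  1. ] 89
   -0.035 -13.1 -67.3 [26.6 23.6 17.1  8.1  1.1] 82
   -0.02 1.1 -5
[... 2799 characters left out ...]
 26.7 -26.7 [52.3 21.7 16.3 16.2  1. ] 82
   0.02 45.6 -0.7 [45.5 18.2 10.9 16.6  1. ] 88
   0.035 54.8 10.6 [40.4 13.7  4.4 20.9  1. ] 95
   0.045 59.4 17.5 [37.1  9.8 -1.  26.1  1. ] 100
   0.055 63.0 23.9 [33.7  5.2 -6.9 32.5  1. ] 107
0.05 -0.008
   -0.055 -23.0 -63.0 [37.5  2.8 -9.8 32.5 -3. ] 110
   -0.045 -16.8 -59.4 [40.9  7.3 -4.  26.1 -3. ] 104
   -0.035 -10.2 -54.8 [44.3 11.1  1.2 20.9 -3. ] 98
   -0.02 0.7 -45.6 [49.3 15.5  7.5 16.6 -3. ] 92
   0 26.7 -26.7 [56.1 18.9 12.7 16.2 -3. ] 86
   0.02 45.6 -0.7 [49.3 15.5  7.5 16.6 -3. ] 92
   0.035 54.8 10.2 [44.3 11.1  1.2 20.9 -3. ] 98
   0.045 59.4 16.8 [40.9  7.3 -4.  26.1 -3. ] 104
   0.055 63.0 23.0 [37.5  2.8 -9.8 32.5 -3. ] 110
```

```bash
python3 - <<'E'
from sim import *
for nm,P in (("p1",[(-.056,.028),(-.045,.032),(-.03,.038),(-.015,.042),(0,.044),(.015,.042),(.03,.036),(.045,.029)]),("p2",[(-.035,.031),(-.028,.034),(-.015,.041),(0,.044),(.006,.045)])):
  for y,u in P:
    X=world(y,u,.0005); print(nm,y,u,*info(y,u,.0005).values(),"stand xyz cm",np.round([(u-.0005)*s2*100,y*100,18.5+(u+.0005)*s2*100],2))
T=arm.sense(); 
c,s=np.cos(-.183),np.sin(-.183); d=T["tool_pos"]-[.5959,-.0234,0]; print("tcp stand",c*d[0]+s*d[1],-s*d[0]+c*d[1],d[2])
E
```

```text
p1 -0.056 0.028 -34.5 -77.2 [ 9.7 20.4 11.6 20.2  5.5] 89 stand xyz cm [ 1.94 -5.6  20.52]
p1 -0.045 0.032 -24.0 -71.6 [16.5 24.  16.8 12.9  5.5] 83 stand xyz cm [ 2.23 -4.5  20.8 ]
p1 -0.03 0.038 -8.9 -60.4 [26.8 26.4 21.3  8.   5.6] 78 stand xyz cm [ 2.65 -3.   21.22]
p1 -0.015 0.042 8.8 -46.6 [35.4 28.  24.6  8.2  5.5] 75 stand xyz cm [ 2.93 -1.5  21.51]
p1 0 0.044 29.3 -29.3 [42.3 29.1 26.9 10.2  5.5] 72 stand xyz cm [ 3.08  0.   21.65]
p1 0.015 0.042 46.6 -8.8 [35.4 28.  24.6  8.2  5.5] 75 stand xyz cm [ 2.93  1.5  21.51]
p1 0.03 0.036 62.3 9.2 [24.9 27.7 22.9  6.2  5.5] 77 stand xyz cm [ 2.51  3.   21.08]
p1 0.045 0.029 74.1 25.1 [13.9 25.8 19.  11.2  5.6] 81 stand xyz cm [ 2.02  4.5  20.59]
p2 -0.035 0.031 -15.1 -69.3 [18.8 29.1 24.1  5.   5.5] 76 stand xyz cm [ 2.16 -3.5  20.73]
p2 -0.028 0.034 -7.6 -63.2 [23.8 29.8 25.7  3.5  5.6] 74 stand xyz cm [ 2.37 -2.8  20.94]
p2 -0.015 0.041 9.0 -47.5 [34.5 28.7 25.5  7.2  5.5] 74 stand xyz cm [ 2.86 -1.5  21.43]
p2 0 0.044 29.3 -29.3 [42.3 29.1 26.9 10.2  5.5] 72 stand xyz cm [ 3.08  0.   21.65]
p2 0.006 0.045 35.4 -20.9 [41.3 27.6 24.5 11.2  5.5] 74 stand xyz cm [ 3.15  0.6  21.72]
tcp stand -0.4676258728196801 0.5019140367219538 0.23129608534318796
```

Call:
apply_moves(
  commands=[
    [0, 0, -4, -5.9],
    [0, 0, -5, -5.9],
    [0, 0, -5, 0],
    [0, 0, -5, 0],
  ],
  grip=0,
)

```text
clock: 2.7
tool_pos: [0.2272, 0.5549, 0.4233]
ee_rot: [0.286, 3.128, 0.0]
contact_force: [0.9, 0.0, 0.5]
opening: 0.0281
```

Call:
apply_moves(
  commands=[
    [-2.7, -3.1, 0, 0],
    [-2.7, -3.1, 0, 0],
    [-2.7, -3.1, 0, 0],
    [-2.7, -3.1, 0, 0],
    [-2.7, -3.1, 0, 0],
    [-2.7, -3.1, 0, 0],
    [-2.7, -3.1, 0, 0],
    [-2.7, -3.1, 0, 0],
    [-2.7, -3.1, 0, 0],
  ],
)

```text
clock: 3.6
tool_pos: [0.4162, 0.2352, 0.4215]
ee_rot: [0.286, 3.128, 0.001]
contact_force: [0.2, -0.0, -0.1]
opening: 0.0001
```

Call:
apply_moves(
  commands=[
    [-2.7, -3.1, 0, 0],
    [-2.7, -3.1, 0, 0],
    [-2.7, -3.1, 0, 0],
    [-2.7, -3.1, 0, 0],
    [-2.7, -3.1, 0, 0],
    [-2.7, -3.1, 0, 0],
    [-2.7, -3.1, 0, 0],
    [-2.7, -3.1, 0, 0],
    [0, 0, 0, 0],
  ],
)

```text
clock: 4.5
tool_pos: [0.5842, -0.0508, 0.4193]
ee_rot: [-0.294, -3.125, 0.002]
contact_force: [0.6, -0.0, 0.2]
opening: -0.0
```

```bash
cat > st.py <<'E'
from sim import *
def tcp():
    T=arm.sense(); c,s=np.cos(-.183),np.sin(-.183); d=T["tool_pos"]-[.5959,-.0234,0]
    f=T["contact_force"]; print("t",T["clock"],"stand cm",np.round([100*(c*d[0]+s*d[1]),100*(-s*d[0]+c*d[1]),100*d[2]],2),"F",np.round(f,1),"op",round(float(T["opening"]),4),"rot",np.round(T["ee_rot"],3))
tcp()
E
python3 st.py
```

```text
t 4.5 stand cm [-0.65 -2.91 41.93] F [ 0.6 -0.   0.2] op -0.0 rot [-2.940e-01 -3.125e+00  2.000e-03]
```

Call:
apply_moves(
  commands=[
    [-1.3, -1.35, 0, 0],
    [-1.3, -1.35, 0, 0],
    [0, 0, 4, 0],
    [0, 0, 4, 0],
    [0, 0, 3, 0],
    [0, 0, 0, 0],
  ],
)

```text
clock: 5.1
tool_pos: [0.601, -0.0767, 0.3054]
ee_rot: [-0.285, -3.119, -0.002]
contact_force: [-0.9, -0.4, 0.7]
opening: -0.0002
```

```bash
cat >> st.py <<'E'
import sys
if len(sys.argv)>1:
    v=[]
    for nm,c in (("side",(320,260)),("top",(350,240))):
        p=eyes.snapshot(nm); print(nm,yellow(p)); v.append(cv2.resize(p["pixels"][c[1]-120:c[1]+120,c[0]-120:c[0]+120],(400,400)))
    cv2.imwrite(f"pics/{sys.argv[1]}.png",np.hstack(v))
E
python3 st.py a1
```

```text
t 5.1 stand cm [ 1.48 -5.15 30.54] F [-0.9 -0.4  0.7] op -0.0002 rot [-2.850e-01 -3.119e+00 -2.000e-03]
side [(np.int32(164), [390.7, 208.9]), (np.int32(392), [257.3, 220.1]), (np.int32(44), [287.5, 337.7])]
top [(np.int32(190), [363.7, 166.1]), (np.int32(374), [225.3, 277.3]), (np.int32(50), [388.0, 303.2])]
```

View pics/a1.png

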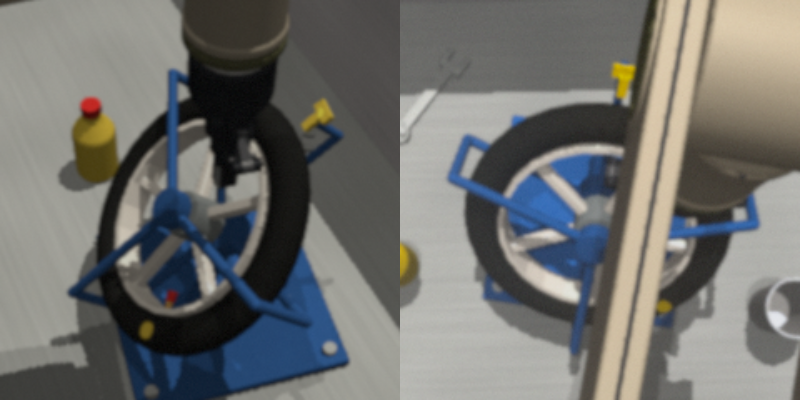

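```bash
python3 st.py
```

```text
t 5.2 stand cm [ 1.72 -5.16 31.2 ] F [-0.5  0.6  1.2] op -0.0002 rot [-0.286 -3.128 -0.   ]
```

Call:
apply_moves(
  commands=[
    [-0.2, -0.45, 2, 0],
    [0, 0, 2.5, 0],
    [0, 0, 2, 0],
    [0, 0, 1.5, 0],
    [0, 0, 1, 0],
    [0, 0, 0, 0],
    [0, 0, 0, 0],
  ],
)

```text
clock: 5.9
tool_pos: [0.6054, -0.0826, 0.2226]
ee_rot: [0.287, 3.127, -0.0]
contact_force: [-0.3, -0.3, 0.4]
opening: -0.0003
```

```bash
python3 st.py
```

```text
t 5.9 stand cm [ 2.01 -5.64 22.26] F [-0.3 -0.3  0.4] op -0.0003 rot [ 0.287  3.127 -0.   ]
```

Call:
apply_moves(
  commands=[
    [0, 0, 0.5, 0],
    [0, 0, 0.5, 0],
    [0, 0, 0.4, 0],
    [0, 0, 0.3, 0],
    [0, 0, 0, 0],
  ],
)

```text
clock: 6.4
tool_pos: [0.6043, -0.0824, 0.2034]
ee_rot: [-0.287, -3.127, -0.0]
contact_force: [-0.5, 0.2, -0.4]
opening: -0.0001
```

```bash
python3 st.py a2
```

```text
t 6.4 stand cm [ 1.9  -5.65 20.34] F [-0.5  0.2 -0.4] op -0.0001 rot [-0.287 -3.127 -0.   ]
side [(np.int32(165), [390.8, 209.0]), (np.int32(411), [257.6, 220.6]), (np.int32(46), [287.5, 337.7])]
top [(np.int32(191), [363.6, 166.4]), (np.int32(371), [225.4, 277.3]), (np.int32(52), [387.5, 303.2])]
```

View pics/a2.png

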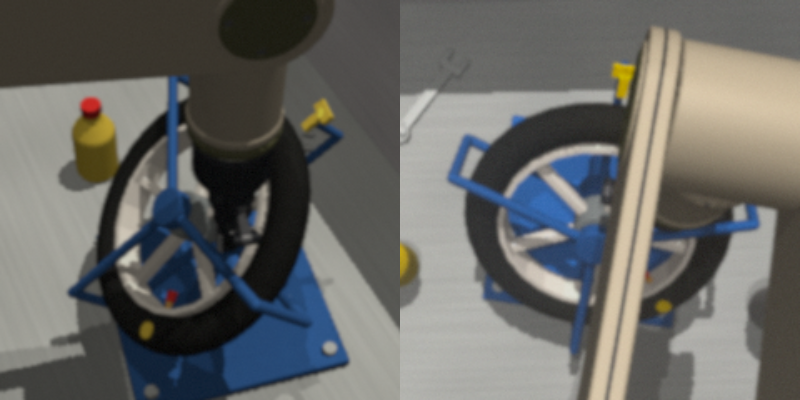

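Call:
apply_moves(
  commands=[
    [-0.08, 0.29, -0.1, 0],
    [-0.08, 0.29, -0.1, 0],
    [-0.08, 0.29, -0.1, 0],
    [-0.08, 0.29, -0.1, 0],
    [-0.08, 0.3, -0.08, 0],
    [-0.08, 0.3, -0.08, 0],
    [-0.08, 0.3, -0.08, 0],
    [-0.08, 0.3, -0.08, 0],
    [-0.08, 0.3, -0.08, 0],
  ],
)

```text
clock: 7.4
tool_pos: [0.617, -0.0577, 0.2126]
ee_rot: [0.287, 3.128, -0.001]
contact_force: [-0.1, -3.5, 0.3]
opening: 0.0001
```

```bash
python3 st.py a3
```

```text
t 7.4 stand cm [ 2.7  -2.99 21.26] F [-0.1 -3.5  0.3] op 0.0001 rot [ 2.870e-01  3.128e+00 -1.000e-03]
side [(np.int32(166), [390.7, 209.0]), (np.int32(404), [257.4, 220.3]), (np.int32(70), [299.7, 339.6])]
top [(np.int32(378), [225.5, 277.3]), (np.int32(72), [400.7, 295.1])]
```

View pics/a3.png

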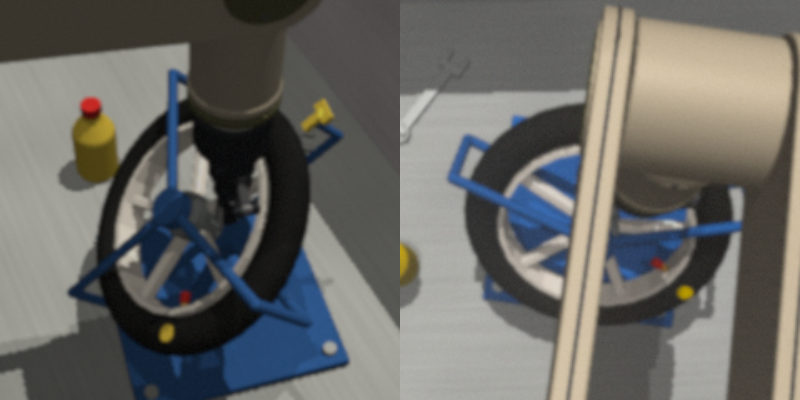

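```bash
cat > ang.py <<'E'
from sim import *
def ang(verbose=True):
    out=[]
    for nm in ("side","top"):
        p=eyes.snapshot(nm)
        for a,c in yellow(p):
            o,v=ray(c,p); h=F[0]+.0195*F[3]; t=((h-o)@F[3])/(v@F[3]); X=o+v*t-F[0]
            r=np.hypot(X@F[1],X@F[2])
            if .12<r<.142: out.append((nm,int(a),round(float(np.degrees(np.arctan2(X@F[1],X@F[2]))),2),round(float(r),4)))
    print(out,"t",arm.sense()["clock"])
if __name__=="__main__": ang()
E
python3 ang.py
```

```text
[('side', 71, -119.32, 0.1307), ('top', 71, -118.66, 0.1299)] t 7.6
```

Call:
apply_moves(
  commands=[
    [-0.06, 0.3, -0.06, 0],
    [-0.06, 0.3, -0.06, 0],
    [-0.06, 0.3, -0.06, 0],
    [-0.06, 0.3, -0.06, 0],
    [-0.06, 0.3, -0.06, 0],
    [-0.03, 0.3, -0.03, 0],
    [-0.03, 0.3, -0.03, 0],
    [-0.03, 0.3, -0.03, 0],
    [-0.03, 0.3, -0.03, 0],
    [-0.03, 0.3, -0.03, 0],
  ],
)

```text
clock: 8.6
tool_pos: [0.6267, -0.0288, 0.217]
ee_rot: [0.287, 3.128, -0.0]
contact_force: [-2.4, -4.9, -0.2]
opening: -0.0005
```

```bash
python3 st.py; python3 ang.py
```

```text
t 8.6 stand cm [ 3.13  0.03 21.7 ] F [-2.4 -4.9 -0.2] op -0.0005 rot [ 0.287  3.128 -0.   ]
[('side', 70, -88.57, 0.1298)] t 8.7
```

Call:
apply_moves(
  commands=[
    [0.04, 0.3, 0.04, 0],
    [0.04, 0.3, 0.04, 0],
    [0.04, 0.3, 0.04, 0],
    [0.04, 0.3, 0.04, 0],
    [0.04, 0.3, 0.04, 0],
    [0.08, 0.3, 0.08, 0],
    [0.08, 0.3, 0.08, 0],
    [0.08, 0.3, 0.08, 0],
    [0.08, 0.3, 0.08, 0],
    [0.08, 0.3, 0.08, 0],
  ],
)

```text
clock: 9.7
tool_pos: [0.6264, 0.0019, 0.211]
ee_rot: [0.287, 3.128, 0.0]
contact_force: [1.7, -4.1, 1.2]
opening: 0.0005
```

Call:
apply_moves(
  commands=[
    [0.1, 0.3, 0.1, 0],
    [0.1, 0.3, 0.1, 0],
    [0.1, 0.3, 0.1, 0],
    [0.1, 0.3, 0.1, 0],
    [0.1, 0.3, 0.1, 0],
    [0, 0, 0, 0],
  ],
)

```text
clock: 10.3
tool_pos: [0.6238, 0.0181, 0.2056]
ee_rot: [-0.286, -3.128, -0.001]
contact_force: [1.4, -1.1, 0.9]
opening: 0.0002
```

```bash
python3 st.py a4; python3 ang.py
```

```text
t 10.3 stand cm [ 1.99  4.58 20.56] F [ 1.4 -1.1  0.9] op 0.0002 rot [-2.860e-01 -3.128e+00 -1.000e-03]
side [(np.int32(165), [390.7, 209.0]), (np.int32(398), [257.3, 220.2]), (np.int32(83), [364.9, 267.1])]
top [(np.int32(379), [225.4, 277.2])]
[('side', 82, -35.79, 0.1307)] t 10.5
```

View pics/a4.png

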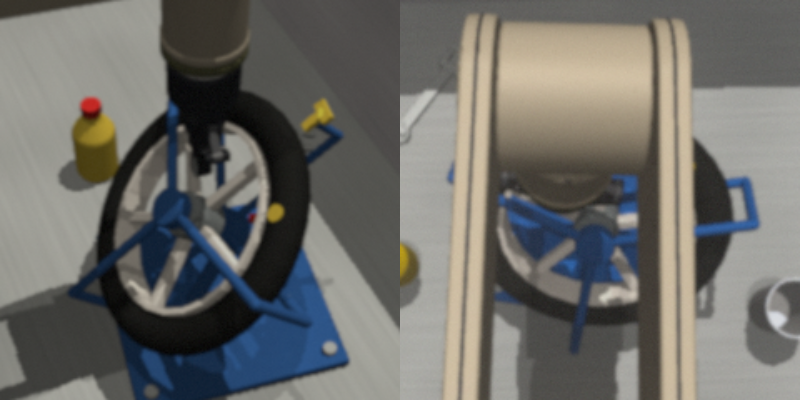

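Call:
apply_moves(
  commands=[
    [0, -0.3, 0, 0],
    [0, 0, -1.5, 0],
    [0, 0, -3, 0],
    [0, 0, -3.5, 0],
    [-0.1, -1.5, -1, 0],
    [-0.1, -2.5, 0, 0],
    [-0.1, -2, 0, 0],
    [-0.08, -0.98, 0, 0],
    [0, 0, 0, 0],
    [0, 0, 0, 0],
  ],
)

```text
clock: 11.5
tool_pos: [0.6144, -0.0548, 0.2957]
ee_rot: [-0.287, -3.128, -0.001]
contact_force: [0.3, 0.1, -0.2]
opening: -0.0002
```

```bash
python3 st.py a5; python3 ang.py
```

```text
t 11.5 stand cm [ 2.39 -2.75 29.57] F [ 0.3  0.1 -0.2] op -0.0002 rot [-2.870e-01 -3.128e+00 -1.000e-03]
side [(np.int32(164), [390.7, 208.9]), (np.int32(385), [257.1, 219.9]), (np.int32(75), [364.7, 267.4])]
top [(np.int32(371), [225.3, 277.4])]
[('side', 74, -35.94, 0.1303)] t 11.7
```

View pics/a5.png

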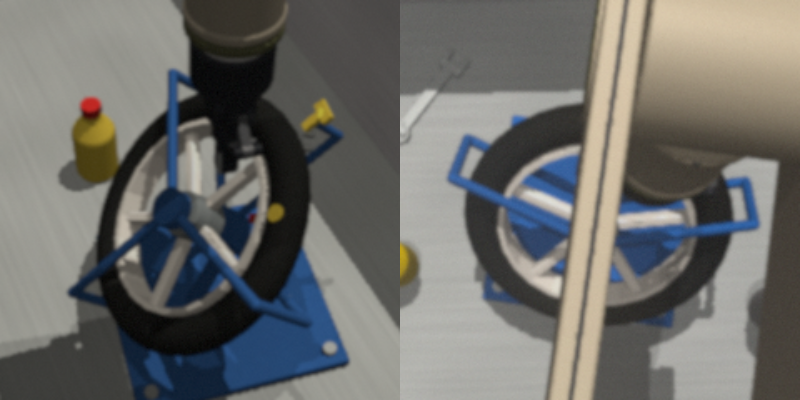

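Call:
apply_moves(
  commands=[
    [0, 0, 2.5, 0],
    [0, 0, 2.5, 0],
    [0, 0, 1.2, 0],
    [0, 0, 0.8, 0],
    [0, 0, 0.6, 0],
    [0, 0, 0.6, 0],
    [0, 0, 0.4, 0],
    [0, 0, 0, 0],
  ],
)

```text
clock: 12.5
tool_pos: [0.6144, -0.055, 0.2096]
ee_rot: [-0.287, -3.128, 0.0]
contact_force: [-0.9, -0.6, -0.5]
opening: 0.0002
```

```bash
python3 st.py; python3 ang.py
```

```text
t 12.5 stand cm [ 2.39 -2.77 20.96] F [-0.9 -0.6 -0.5] op 0.0002 rot [-0.287 -3.128  0.   ]
[('side', 75, -36.01, 0.1304)] t 12.6
```

Call:
apply_moves(
  commands=[
    [-0.12, 0.31, -0.12, 0],
    [-0.12, 0.31, -0.12, 0],
    [-0.12, 0.31, -0.12, 0],
    [-0.12, 0.32, -0.12, 0],
    [-0.04, 0.3, -0.04, 0],
    [-0.04, 0.3, -0.04, 0],
    [-0.04, 0.3, -0.04, 0],
    [-0.04, 0.3, -0.04, 0],
    [-0.04, 0.3, -0.04, 0],
    [0, 0, 0, 0],
  ],
)

```text
clock: 13.6
tool_pos: [0.6264, -0.0287, 0.2169]
ee_rot: [0.286, 3.128, 0.0]
contact_force: [-0.6, -1.3, 0.6]
opening: -0.0
```

```bash
python3 st.py a6; python3 ang.py
```

```text
t 13.6 stand cm [ 3.09  0.04 21.69] F [-0.6 -1.3  0.6] op -0.0 rot [0.286 3.128 0.   ]
side [(np.int32(164), [390.7, 208.9]), (np.int32(405), [257.4, 220.4]), (np.int32(74), [365.5, 240.5])]
top [(np.int32(371), [225.3, 277.2])]
[('side', 74, -14.88, 0.1302)] t 13.8
```

Call:
apply_moves(
  commands=[
    [0, 0.2, 0, 0],
    [0, 0.2, 0, 0],
    [0, 0.2, 0, 0],
    [0, 0.2, 0, 0],
    [0, 0.2, 0, 0],
    [0, 0, 0, 0],
    [0, 0, 0, 0],
  ],
)

```text
clock: 14.5
tool_pos: [0.628, -0.0191, 0.2166]
ee_rot: [0.286, 3.128, 0.0]
contact_force: [-0.6, -1.9, -1.0]
opening: -0.0006
```

```bash
python3 st.py a6; python3 ang.py
```

```text
t 14.5 stand cm [ 3.08  1.01 21.66] F [-0.6 -1.9 -1. ] op -0.0006 rot [0.286 3.128 0.   ]
side [(np.int32(165), [390.7, 209.0]), (np.int32(399), [257.4, 220.3]), (np.int32(69), [363.2, 229.1])]
top [(np.int32(377), [225.3, 277.3])]
[('side', 68, -4.71, 0.1307)] t 14.7
```

View pics/a6.png

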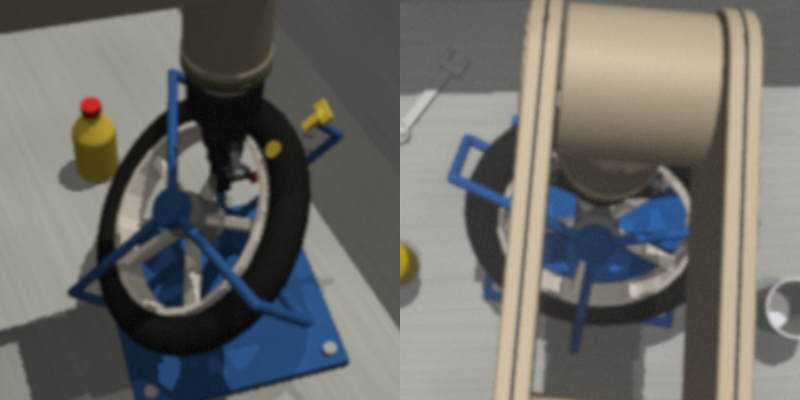

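Call:
apply_moves(
  commands=[
    [0, 0.15, 0, 0],
    [0, 0.15, 0, 0],
    [0, 0, 0, 0],
    [0, -0.4, 0, 0],
    [0, 0, -1.5, 0],
    [0, 0, -3, 0],
    [0, 0, -4, 0],
    [3, 0, -3, 0],
    [4, 0, -2, 0],
    [4, 0, 0, 0],
  ],
)

```text
clock: 15.7
tool_pos: [0.5199, 0.0001, 0.3571]
ee_rot: [0.286, 3.121, 0.001]
contact_force: [0.4, -0.2, 0.1]
opening: -0.0003
```

Call:
apply_moves(
  commands=[
    [0, 5, 0, 0],
    [0, 5, 0, 0],
    [0, 5, 0, 0],
    [0, 5, 0, 0],
    [0, 5, 0, 0],
    [0, 0, 0, 0],
  ],
)

```text
clock: 16.3
tool_pos: [0.5643, 0.2516, 0.3513]
ee_rot: [-0.277, -3.128, -0.004]
contact_force: [-0.0, -0.8, 0.0]
opening: 0.0001
```

```bash
python3 st.py a7; python3 ang.py;python3 ang.py
```

```text
t 16.3 stand cm [-8.11 26.47 35.13] F [-0.  -0.8  0. ] op 0.0001 rot [-0.277 -3.128 -0.004]
side [(np.int32(158), [390.7, 208.7]), (np.int32(307), [257.1, 219.3]), (np.int32(76), [362.3, 226.2])]
top [(np.int32(206), [364.4, 165.8]), (np.int32(116), [362.3, 200.4]), (np.int32(399), [225.9, 277.5])]
[('side', 75, -2.02, 0.1309), ('top', 116, -2.5, 0.132)] t 16.5
[('side', 75, -1.88, 0.1308), ('top', 115, -2.43, 0.132)] t 16.6
```

View pics/a7.png

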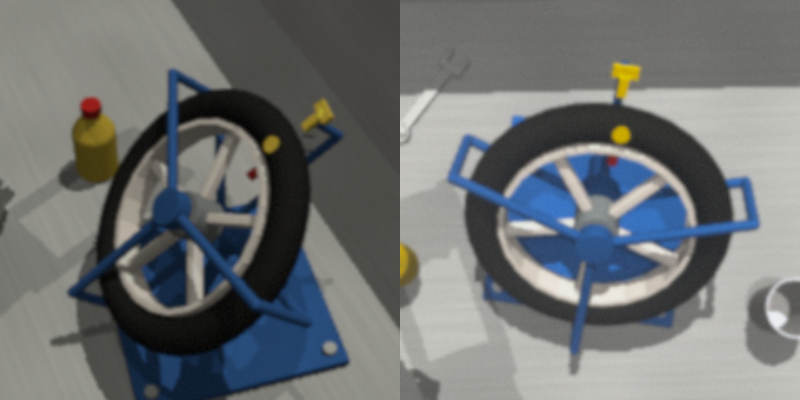

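```bash
cat > fit.py <<'E'
from sim import *
obs=[];px=[]
for k in range(4):
  for n in ["side","top"]:
    p=eyes.snapshot(n)
    for t in ["stand","cap","pointer","hub","valve"]:
        L=eyes.place_of(t,p)
        if L and L[0]["conf"]>.4: obs.append((t,w(L[0]["xyz"],p)))
    for a,c in yellow(p):
        if np.hypot(*(np.array(c)-proj(pt(F,0,.185),p)))<8: px.append((p,c,"ptr"))
        if np.hypot(*(np.array(c)-proj(pt(F,np.radians(-2),.131,.02),p)))<14: px.append((p,c,"dot"))
def res(x):
    f=frame(*x[:3]); h,y,u,n=f; M=dict(stand=h*[1,1,0],cap=h+.047*n,pointer=h+.178*u,hub=h,valve=pt(f,x[3],.094))
    r=[M[t]-o for t,o in obs]
    r=list(np.concatenate(r)/.004)
    for p,c,k in px: r+=list((proj(pt(f,0,.1845) if k=="ptr" else pt(f,x[3],.131,.0195),p)-c)/1.0)
    return np.array(r)
r=least_squares(res,[.5959,-.0234,-.183,-.03],loss="soft_l1"); 
C=np.linalg.inv(r.jac.T@r.jac)**1
print(np.round(r.x,4),"sd",np.round(np.sqrt(np.diag(C)),4),"phi deg",np.degrees(r.x[3]),len(px))
for t in ["stand","cap","pointer","hub","valve"]: 
    f=frame(*r.x[:3]); V=[o for q,o in obs if q==t]; m=np.median(V,0)-f[0]; print(t,len(V),np.round([m@f[1],m@f[2],m@f[3]],4))
print(arm.sense()["clock"])
E
python3 fit.py
```

```text
[ 0.5964 -0.0227 -0.1831 -0.0475] sd [0.0005 0.0009 0.0081 0.0065] phi deg -2.721238352403192 16
stand 8 [-0.0007 -0.1299 -0.1285]
cap 8 [-0.0011  0.0009  0.0469]
pointer 8 [-0.0006  0.18    0.0022]
hub 8 [ 0.0026 -0.0011 -0.0001]
valve 8 [-0.0063  0.0961 -0.0005]
19.0
```

Call:
apply_moves(
  commands=[
    [0, -5, 0, 0],
    [0, -5, 0, 0],
    [0, -5, 0, 0],
    [0, -5, 0, 0],
    [0, -5, 0, 0],
    [0, -0.6, 0, 0],
    [-4, 0, 0, 0],
    [-4, 0, 0, 0],
    [-3, 0, 0, 0],
    [0, 0, 0, 0],
  ],
)

```text
clock: 20.0
tool_pos: [0.6287, -0.0265, 0.3485]
ee_rot: [-0.287, -3.125, -0.0]
contact_force: [0.1, -0.5, -0.6]
opening: 0.0004
```

```bash
python3 st.py
```

```text
t 20.0 stand cm [ 3.28  0.29 34.85] F [ 0.1 -0.5 -0.6] op 0.0004 rot [-0.287 -3.125 -0.   ]
```

Call:
apply_moves(
  commands=[
    [0.2, 0.5, 2.5, 0],
    [0, 0, 3, 0],
    [0, 0, 3, 0],
    [0, 0, 1.5, 0],
    [0, 0, 1, 0],
    [0, 0, 0.6, 0],
    [0, 0, 0.4, 0],
    [0, 0, 0, 0],
    [0, 0, 0, 0],
  ],
)

```text
clock: 20.9
tool_pos: [0.6261, -0.0211, 0.2328]
ee_rot: [0.287, 3.127, -0.0]
contact_force: [0.0, -0.4, 0.3]
opening: -0.0004
```

```bash
python3 st.py
```

```text
t 20.9 stand cm [ 2.93  0.78 23.28] F [ 0.  -0.4  0.3] op -0.0004 rot [ 0.287  3.127 -0.   ]
```

Call:
apply_moves(
  commands=[
    [-0.1, 0, 0.6, 0],
    [-0.05, 0, 0.6, 0],
    [0, 0, 0.4, 0],
    [0, 0, 0, 0],
    [0, 0, 0, 0],
  ],
)

```text
clock: 21.4
tool_pos: [0.6269, -0.0212, 0.2153]
ee_rot: [-0.287, -3.128, -0.0]
contact_force: [0.6, 0.4, -0.7]
opening: 0.0
```

```bash
python3 st.py; python3 ang.py
```

```text
t 21.4 stand cm [ 3.01  0.78 21.53] F [ 0.6  0.4 -0.7] op 0.0 rot [-0.287 -3.128 -0.   ]
[('side', 69, -1.88, 0.1308)] t 21.5
```

Call:
apply_moves(
  commands=[
    [0, 0.2, 0, 0],
    [0, 0.2, 0, 0],
    [0, 0.15, 0, 0],
    [0, 0.1, 0, 0],
    [0, 0.05, 0, 0],
    [0, 0, 0, 0],
    [0, 0, 0, 0],
  ],
)

```text
clock: 22.2
tool_pos: [0.6283, -0.0145, 0.2156]
ee_rot: [-0.287, -3.128, 0.0]
contact_force: [-0.6, -4.9, 0.1]
opening: 0.0
```

```bash
python3 st.py; python3 ang.py
```

```text
t 22.2 stand cm [ 3.03  1.46 21.56] F [-0.6 -4.9  0.1] op 0.0 rot [-0.287 -3.128  0.   ]
[('side', 71, 0.95, 0.1311)] t 22.3
```

Call:
apply_moves(
  commands=[
    [0, -0.3, 0, 0],
    [0, -0.3, 0, 0],
    [0, 0, -1.5, 0],
    [0, 0, -3, 0],
    [0, 0, -4, 0],
    [2, 0, -3, 0],
    [4, 0, -2, 0],
    [5, 0, 0, 0],
    [0, 0, 0, 0],
  ],
)

```text
clock: 23.2
tool_pos: [0.5143, 0.0012, 0.3523]
ee_rot: [0.285, 3.128, 0.001]
contact_force: [0.7, -0.1, -0.4]
opening: -0.0
```

Call:
apply_moves(
  commands=[
    [0, 5, 0, 0],
    [0, 5, 0, 0],
    [0, 5, 0, 0],
    [0, 5, 0, 0],
    [0, 5, 0, 0],
    [0, 0, 0, 0],
  ],
)

```text
clock: 23.8
tool_pos: [0.5642, 0.2517, 0.3499]
ee_rot: [-0.277, -3.128, -0.003]
contact_force: [0.7, -1.1, 0.5]
opening: 0.0003
```

```bash
python3 st.py a8; python3 ang.py; sed -i 's/np.radians(-2)/0/' fit.py; python3 fit.py
```

```text
t 23.8 stand cm [-8.13 26.47 34.99] F [ 0.7 -1.1  0.5] op 0.0003 rot [-2.770e-01 -3.128e+00 -3.000e-03]
side [(np.int32(158), [390.7, 208.7]), (np.int32(306), [257.2, 219.2]), (np.int32(73), [361.1, 223.2])]
top [(np.int32(206), [364.4, 165.8]), (np.int32(114), [358.4, 200.0]), (np.int32(384), [225.7, 277.5])]
[('side', 74, 0.88, 0.131), ('top', 113, 0.44, 0.1319)] t 24.0
[ 0.5965 -0.023  -0.1811  0.0025] sd [0.0004 0.0008 0.008  0.0066] phi deg 0.14092842865840605 16
stand 8 [-0.0008 -0.129  -0.1285]
cap 8 [0.0002 0.0032 0.0468]
pointer 8 [-1.400e-03  1.788e-01  1.000e-04]
hub 8 [ 0.0028 -0.0016 -0.002 ]
valve 7 [-0.0021  0.0954 -0.0012]
26.4
```

View pics/a8.png

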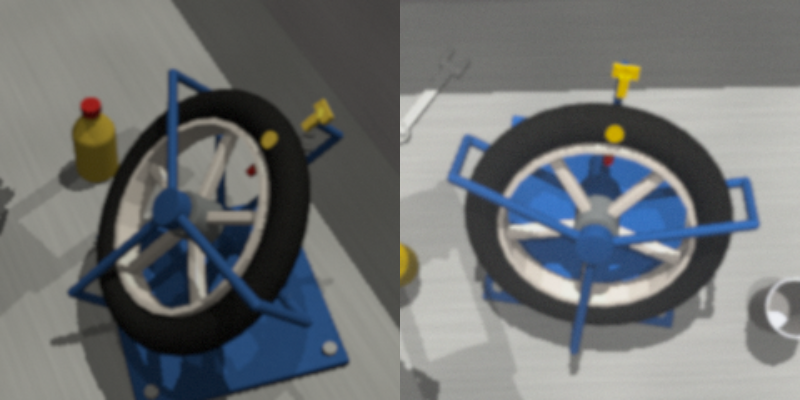

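In this last picture the dot (358,200 top; 361,223 side) lines up with hub and pointer (364,166; 391,209). The can, the oiler and the wrench's visible part look unmoved, and the arm is clear of the stand.

```bash
python3 -c "
from cell import arm
print(arm.close_job())"
```

```text
the job is handed in; nothing more can be done
None
```

The wheel's valve is now at the top, in line with the yellow pointer, and I handed the job in at about 26 s of the 58 s allowed. No verdict was reported.

- **How it was turned:** The wheel started about 134° clockwise of the top. With the fingers shut, I pushed one spoke through about 98°, moved to the next for about 34°, then re-entered behind that same spoke for a last 3°. Contact force read at most about 5 N.
- **Final valve angle:** The full fit of stand, pointer and dot put it at +0.1°, with an uncertainty of about 0.4°. The dot alone read +0.9° from the side camera and +0.4° from the top camera, and the pointer itself sits about +0.2° in that same frame. These readings differ by up to 0.8°. The network's valve point put it about 2 mm right of centre, a little over 1° the other way, within its 4 mm error.
- **At rest:** After the arm withdrew, the dot read within 0.1° of its last reading on the side camera, so the wheel stayed where I left it. The arm was clear of everything.
- **Other objects:** The oil bottle's position in the pictures was unchanged within about a pixel. I checked the can and wrench by eye only, both partly cut off in the last picture, and saw no change. The planned finger path kept clear of the tyre, valve and cage bars, and no contact there showed in the pictures or forces.

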